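# Sweep the spent tea lights into the tray

### The arm

A 6-joint arm with a two-finger parallel gripper is mounted at the origin on the work surface. World frame = base frame: x ahead of the robot, y to its left, z up, the work surface at z = 0. Lengths are in m, angles in rad, forces in N, time in s.
With the tool pointing down it reaches from about 0.3 to 0.85 m from the base axis. Payload 5.4 kg.
Tool frame: the origin (TCP) lies midway between the tips of the shut fingers; the grasp point (between the pads) lies robot.tcp_to_grasp behind it (robot.tcp_to_grasp is the distance from the TCP to the grasp point, in m); z points along the fingers, y is the line along which they close (so a half turn about z gives the same grasp; the last joint's range is limited). The gripper opens to 85 mm and grips with 20 to 120 N. Pads are 22 mm wide; open, the fingers measure 114 mm over their backs; the gripper's body (76 mm by 85 mm) begins 54 mm behind the grasp point. The pads swing forward as they close: fully open they stand 13 mm farther back than shut.
Start: joints at [-1.339, 0.158, 1.597, -0, 1.386, -0.21], TCP at [0.246, -0.52, 0.231] pointing down, gripper open.
Joint ranges: [-2.91, 2.91], [-0.94, 2.29], [0.18, 2.7], [-1.29, 4.43], [0.17, 2.64], [-3, 3]. Speed limits (rad/s): [2.57, 2.57, 3.14, 3.14, 3.14, 3.14].

### API

Orientations are given as a rotation vector (axis times angle).
In Python, from rig import robot gives the robot as it stands. The module is installed in compiled form; this text tells all that it offers.
- The arm moves only by the tool play_rows, never from a script. Its argument "series" is one flat list of numbers, 5 for each row, row after row: the shift along the tool's x, y, z in mm, then the turn about the tool's z in rad, then the opening, from 0 (shut) to 1 (fully open). In form: [tx, ty, tz, roll, grip, tx, ty, tz, roll, grip, ...]. A call has 1 to 12 rows; each row shifts and turns the commanded pose from where the row before left it, along the tool's axes as they then stand; what a row does not reach is not made up. A row lasts 1/10 s, in which the tool goes at most 50 mm and 8.59 degrees, less where a joint would pass 70% of its speed; a pose out of reach is approached as far as the arm can. A call with a gripper value outside its range is refused whole. The fingers move at their own pace and stop on an object; "force" is the grip in N (left out, the last holds). Time passes only in rows, so rows that do not move let the fingers close. It gives the time, the measured TCP pose, the force, the opening and the grip force at its end, in the units of the state.
- robot.sense(): the state, without advancing time (a new reading comes with each control period).
- robot.get_image(name): name is "side" or "top"; returns the picture (420x560x3 uint8, blue, green, red); there is no depth.
- robot.camera_params(name): a dict with "fx", "fy", "cx", "cy" (pixels), "eye" and "attitude" of the camera in the world. Camera axes: x right, y up, looking along -z (the intrinsics and any distortion apply to the point x, -y, -z); pixel columns grow to the right and rows downward; lengths in m; the calibration is good to about 2 mm. A picture is of the moment at which its call begins. camera_params takes no time and is no camera call.
- robot.hand_in(): hands the job in; it is judged then, once.
The state is a dict: "clock": time; "qpos": joint angles; "dq": joint speeds; "joint_efforts": joint torques, N m; "tcp_pos": TCP position; "ee_rot": TCP orientation; "wrist_force": force on the tool from outside, world axes, zero at the start; "ft_torque": the same for the moment, N m; "grip_width": finger opening in m; "grasp_force": force on a finger pad.
Only numpy, scipy, OpenCV 4.12 (cv2) and the standard library are available. Lean on these libraries where they do the work, as an engineer would, in place of code of your own. Each camera call takes 0.05 s, during which the arm holds its last target. There are 200 camera calls.

### The job

Clear the egg-decorating table: with the fingertips, sweep the three small spent tea lights across the table, through the open side of the shallow wooden tray and right inside it. Push them only, keeping each one flat and upright and never picking it up, and leave the egg, wax block, candle glass, jar lids and brush where they are.

Things in the scene. Friction and masses are not known exactly. Their poses are not given: they have to be found in the camera images.
- light_a: Spent tea light, one of three alike: an upright disc-shaped aluminium cup full of pale wax with a black wick, 38 mm across, 16 mm high, about 15 g (varies), loose on the table; it slides when pushed. Origin at the centre of its underside, z up.
- light_b: Spent tea light, one of three alike: an upright disc-shaped aluminium cup full of pale wax with a black wick, 38 mm across, 16 mm high, about 15 g (varies), loose on the table; it slides when pushed. Origin at the centre of its underside, z up.
- light_c: Spent tea light, one of three alike: an upright disc-shaped aluminium cup full of pale wax with a black wick, 38 mm across, 16 mm high, about 15 g (varies), loose on the table; it slides when pushed. Origin at the centre of its underside, z up.
- tray: Shallow wooden tray fixed to the table, 210 mm along its x, 140 mm along its y; origin at the centre of its underside, z up. Its -y side (y = -70 mm) is open; the other sides have walls 6 mm thick, 30 mm high. Floor 3 mm above the table; at the open side a lip slopes from table level at y = -70 up to the floor at y = -50, so things slide in. The back wall's inner face is at y = +64.
- egg: White egg upright in a round wooden stand 48 mm across, 57 mm high in all, loose; a bystander. Origin at the centre of its underside.
- wax: Yellow beeswax block, 45 x 34 mm, 28 mm high, loose; a bystander. Origin at the centre of its underside.
- holder: Amber glass with a candle, round, 54 mm across, 45 mm high (wick to 52 mm), loose; a bystander. Origin at the centre of its underside.
- lid: Brass-rimmed jar lid lying flat, 72 mm across, 11 mm high, loose; a bystander. Origin at the centre of its underside.
- lid2: Steel jar lid lying flat, 72 mm across, 11 mm high, loose; a bystander. Origin at the centre of its underside.
- brush: Paint brush lying flat, 170 mm long along its x, loose; a bystander. Origin at the middle of its length, on the table.

How it is judged:
By the outcome, as a careful person would: the job done as asked, in the order asked, and still so for the second after the job is handed in, with the robot touching nothing.
It also fails if it takes over 72 s, if anything falls off the work surface, if the arm or the gripper's body presses on something with over 40 N, if the wrist force passes 120 N, or if a joint passes its speed limit or range.

## Working session

There is one attempt and no reset: what is moved stays moved. The work goes in short steps, Python scripts to look and compute and a tool call to move; the robot and the scene stay as the last step left them, time stands still between calls to the robot, and variables do not carry over. Pictures are saved under pics/ and viewed, at most 10 in all, crops included, and the job is handed in when it is done.

Besides the shell and the picture viewer there is one more tool, called after ">>>" as name(argument=value, ...), one argument or row to a line, values as JSON. play_rows: Moves the arm, as the interface text tells. Its arguments: {"type":"object","properties":{"series":{"type":"array"},"force":{"type":"number"}},"required":["series"]}

```bash
mkdir -p pics
python3 - <<'E'
from rig import robot
import cv2
for n in("top","side"):
    cv2.imwrite(f"pics/{n}0.png",robot.get_image(n)); print(n,robot.camera_params(n))
print(robot.sense(), robot.tcp_to_grasp)
E
```

```text
top {'fx': 424.86392210006346, 'fy': 424.86392210006346, 'cx': 267.00536514792014, 'cy': 201.3408351627341, 'eye': array([0.43415492, 0.04123675, 1.04513958]), 'attitude': array([ 0.11666964, -0.141521  , -1.57298044])}
side {'fx': 454.16694331197414, 'fy': 454.16694331197414, 'cx': 277.41167514945005, 'cy': 219.65052726776747, 'eye': array([0.2677184 , 0.81732806, 0.99741164]), 'attitude': array([ 0.18252261, -0.95858236, -2.58801019])}
{'clock': 0.1, 'qpos': array([-1.33909934e+00,  1.58971857e-01,  1.59812098e+00,  1.06667152e-05,
        1.38618033e+00, -2.10095526e-01]), 'dq': array([-0.00067951, -0.00170532, -0.00277671, -0.00031533, -0.00028739,
        0.00150681]), 'joint_efforts': array([ 3.39376193e-04, -3.96989822e+01, -3.32338786e+01, -2.11436263e-04,
        4.19916760e-03,  9.65454383e-07]), 'tcp_pos': array([ 0.24570701, -0.51926281,  0.23041596]), 'ee_rot': array([-3.06361755e+00, -6.87964884e-01,  1.20372095e-05]), 'wrist_force': array([ 0.19913386, -0.48258274, -0.26710747]), 'ft_torque': array([-0.01489927, -0.04056706,  0.01607452]), 'grasp_force': 0.0, 'grip_width': 0.08550644244395718} 0.0187
```

View pics/top0.png

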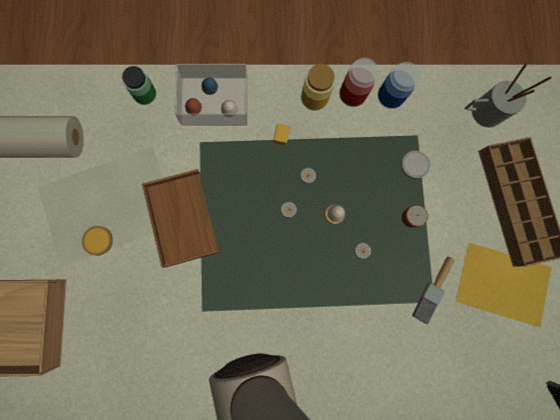

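View pics/side0.png

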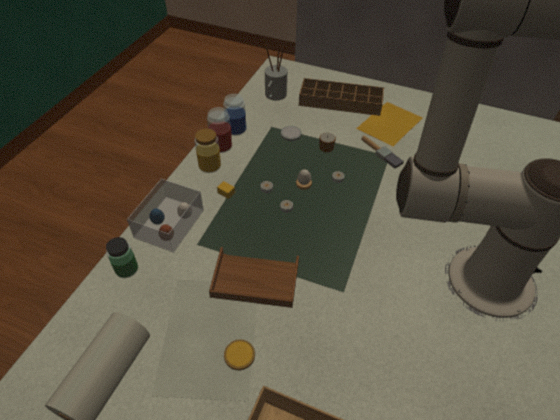

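Top view: the lights are at about (308,175), (289,210) and (363,251). The egg is at (335,214), just right of the pair. The tray is at (180,218) with its open side to the right. Image right is world -y and image up is +x.

```bash
cat > h.py <<'E'
import numpy as np, cv2
from rig import robot
from scipy.spatial.transform import Rotation as R
def ray(n,u,v,z):
    p=robot.camera_params(n); d=np.array([(u-p['cx'])/p['fx'],-(v-p['cy'])/p['fy'],-1.])
    d=R.from_rotvec(p['attitude']).apply(d); e=p['eye']; return e+d*(z-e[2])/d[2]
def proj(n,P):
    p=robot.camera_params(n); c=R.from_rotvec(p['attitude']).inv().apply(np.array(P)-p['eye'])
    return p['cx']+p['fx']*c[0]/-c[2], p['cy']-p['fy']*c[1]/-c[2]
def blob(im,u,v,r=13):
    u0,v0=int(u)-r,int(v)-r; g=im[v0:v0+2*r,u0:u0+2*r].min(axis=2)
    _,m=cv2.threshold(g,0,255,cv2.THRESH_OTSU)
    c=max(cv2.findContours(m,cv2.RETR_EXTERNAL,cv2.CHAIN_APPROX_NONE)[0],key=cv2.contourArea)
    (x,y),rad=cv2.minEnclosingCircle(c); return x+u0,y+v0,rad
E
python3 - <<'E'
from h import *
t=cv2.imread('pics/top0.png'); s=cv2.imread('pics/side0.png')
for n,im,L in(("top",t,[(308,175),(289,210),(363,251)]),("side",s,[(267,186),(287,205),(338,176)])):
    for u,v in L:
        x,y,r=blob(im,u,v,11); a=ray(n,x,y,.015); b=ray(n,x+r,y,.015); print(n,round(x,1),round(y,1),(a*1e3).round(),'diam',round(2e3*np.linalg.norm(a-b)))
for nm,u,v,z in(("egg",335,214,.03),("holder",415,216,.03),("wax",282,134,.028),("lid2",416,164,.011),("brushtip",449,259,.005),("brush2",425,320,.005)): print(nm,(ray("top",u,v,z)*1e3).round())
print('egg side',(ray("side",304,179,.03)*1e3).round(),'base',(ray("side",304,185,.01)*1e3).round())
# tray mask
hsv=cv2.cvtColor(t,cv2.COLOR_BGR2HSV); m=((hsv[...,0]<18)&(hsv[...,1]>95)).astype('uint8')*255
m[:160]=0;m[280:]=0;m[:,:135]=0;m[:,230:]=0
c=max(cv2.findContours(m,0,2)[0],key=cv2.contourArea); r=cv2.minAreaRect(c); print(r)
for q in cv2.boxPoints(r): print(q.round(1),(ray("top",*q,.03)*1e3).round(),(ray("top",*q,.0)*1e3).round())
crop=np.hstack([cv2.resize(t[155:280,130:255],None,fx=3,fy=3),cv2.resize(s[230:330,195:320],(400,375))]); cv2.imwrite('pics/tray.png',crop)
E
```

```text
top 307.7 175.2 [670. -78.  15.] diam 39
top 288.5 209.1 [585. -28.  15.] diam 38
top 362.7 250.5 [ 483. -206.   15.] diam 39
side 266.1 184.6 [672. -77.  15.] diam 37
side 286.0 204.0 [587. -26.  15.] diam 37
side 338.0 175.5 [ 483. -202.   15.] diam 39
egg [ 571. -140.   30.]
holder [ 565. -334.   30.]
wax [773. -14.  28.]
lid2 [ 699. -352.   11.]
brushtip [ 462. -420.    5.]
brush2 [ 318. -351.    5.]
egg side [ 570. -131.   30.] base [ 567. -126.   10.]
((179.94757080078125, 217.79550170898438), (86.5588150024414, 59.659759521484375), 75.61860656738281)
[140.3 183.3] [648. 332.  30.] [655. 340.   0.]
[198.1 168.5] [685. 193.  30.] [692. 197.   0.]
[219.6 252.3] [480. 138.  30.] [482. 141.   0.]
[161.8 267.1] [447. 273.  30.] [447. 280.   0.]
```

View pics/tray.png

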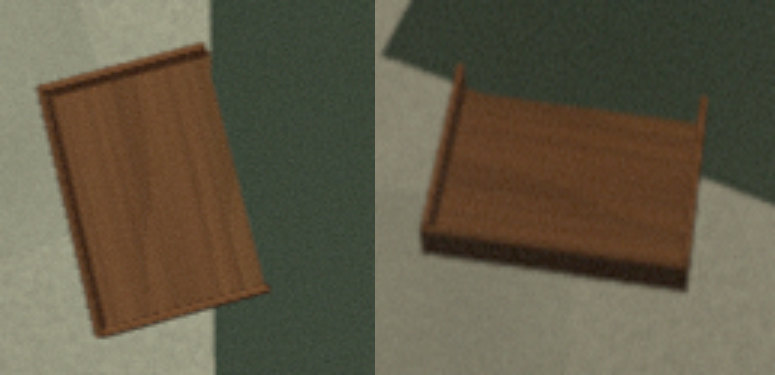

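Both views agree on the lights within 4 mm, and diameters come out at 37–39 mm. They are A (671,-77), B (586,-27) and C (483,-204) mm. The crop shows the tray's wall-top corners, which give a 208 x 137 mm outline centred at about (565,232) with yaw about 15°. The opening faces the lights.

I'll cradle each light between partly open fingertips and push in the order A, B, C.

>>> play_rows(
  series=[0,0,0,-0.1443,0.27,0,0,0,-0.1443,0.27,0,0,0,-0.1443,0.27,0,0,0,-0.1443,0.27,0,0,0,-0.1443,0.27,0,0,0,-0.1443,0.27,0,0,0,-0.1443,0.27,0,0,0,-0.1443,0.27,0,0,0,-0.1443,0.27,0,0,0,0,0.27],
)

```text
clock: 1.1
tcp_pos: [0.2458, -0.5195, 0.2308]
ee_rot: [-2.024, -2.402, -0.001]
wrist_force: [1.4, -0.4, -0.6]
grip_width: 0.0231
grasp_force: 0.0
```

>>> play_rows(
  series=[25.8,41.1,0,0,0.27,25.8,41.1,0,0,0.27,25.8,41.1,0,0,0.27,25.8,41.1,0,0,0.27,25.8,41.1,0,0,0.27,25.8,41.1,0,0,0.27,25.8,41.1,0,0,0.27,25.8,41.1,0,0,0.27,25.8,41.1,0,0,0.27,25.8,41.1,0,0,0.27,25.8,41.1,0,0,0.27,25.8,41.1,0,0,0.27],
)

```text
clock: 2.3
tcp_pos: [0.6807, -0.1296, 0.2309]
ee_rot: [-2.029, -2.397, 0.0]
wrist_force: [-0.2, -1.0, 0.8]
grip_width: 0.023
grasp_force: 0.0
```

```bash
cat >> h.py <<'E'
def to(x,y,z,deg):
    "tool-frame shift (mm) and roll (rad) still needed; shift in the axes as they stand now, and in axes after the roll"
    s=robot.sense(); M=R.from_rotvec(s['ee_rot']).as_matrix(); a=np.degrees(np.arctan2(M[1,0],M[0,0]))
    d=np.array([x,y,z])-s['tcp_pos']*1e3; t=np.radians(deg); N=np.array([[np.cos(t),np.sin(t),0],[np.sin(t),-np.cos(t),0],[0,0,-1]])
    print('t',s['clock'],'tcp',(s['tcp_pos']*1e3).round(1),'yaw',a.round(2),'tilt',M[2,2].round(5),'w',s['grip_width'].round(4),'F',s['wrist_force'].round(1))
    print('roll',round(-np.radians((deg-a+180)%360-180),4),'now',(M.T@d).round(1),'after',(N.T@d).round(1))
E
python3 -c "
from h import *
to(680.3,-131.2,7,99.7)"
```

```text
Traceback (most recent call last):
  File "h.py", line 19, in to
    print('t',s['clock'],'tcp',(s['tcp_pos']*1e3).round(1),'yaw',a.round(2),'tilt',M[2,2].round(5),'w',s['grip_width'].round(4),'F',s['wrist_force'].round(1))
                                                                                                       ^^^^^^^^^^^^^^^^^^^^^
AttributeError: 'float' object has no attribute 'round'
```

>>> play_rows(
  series=[0,0,22,0,0.27,0,0,22,0,0.27,0,0,22,0,0.27,0,0,22,0,0.27,0,0,22,0,0.27,0,0,22,0,0.27,0,0,22,0,0.27,0,0,22,0,0.27,0,0,22,0,0.27,0,0,16,0,0.27,0,0,10,0,0.27,0,0,0,0,0.27],
)

```text
clock: 3.5
tcp_pos: [0.6785, -0.1309, 0.0055]
ee_rot: [-2.025, -2.398, 0.002]
wrist_force: [0.1, -0.9, 0.3]
grip_width: 0.0229
grasp_force: 0.0
```

```bash
sed -i "s/s\['grip_width'\].round(4)/round(s['grip_width'],4)/" h.py; python3 -c "
from h import *
to(680.3,-131.2,7,99.7)
# end pose: target minus 26 mm
to(611.5+.168*26,270.6-.986*26,7,99.7)
s=robot.get_image('side'); t=robot.get_image('top')
cv2.imwrite('pics/s1.png',np.hstack([cv2.resize(s[120:260,200:350],None,fx=2.6,fy=2.6),cv2.resize(t[110:250,240:390],None,fx=2.6,fy=2.6)]))"
```

```text
t 3.5 tcp [ 678.5 -130.9    5.5] yaw 99.66 tilt -1.0 w 0.0229 F [ 0.1 -0.9  0.3]
roll -0.0008 now [-0.6  1.7 -1.5] after [-0.6  1.7 -1.5]
t 3.5 tcp [ 678.5 -130.9    5.5] yaw 99.66 tilt -1.0 w 0.0229 F [ 0.1 -0.9  0.3]
roll -0.0008 now [381.1   1.3  -0.9] after [381.1   1.6  -1.5]
```

View pics/s1.png

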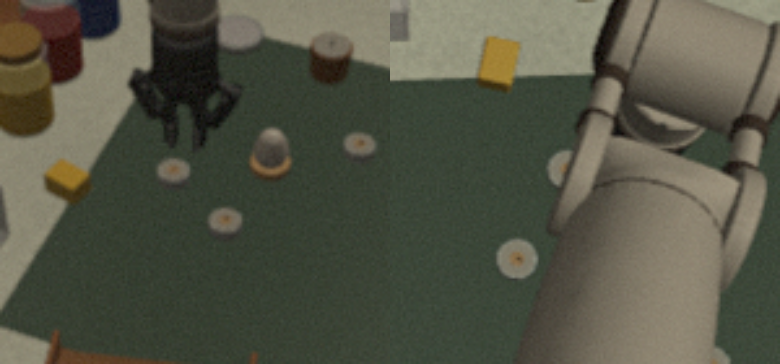

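The picture shows the fingertips right behind light A, straddling its centre, clear of the egg. Pushing A.

>>> play_rows(
  series=[6,1.5,-2,0,0.27,8,0,0,0,0.27,10,0,0,0,0.27,12,0,0,0,0.27,12,0,0,0,0.27,12,0,0,0,0.27,12,0,0,0,0.27,12,0,0,0,0.27,12,0,0,0,0.27,12,0,0,0,0.27,12,0,0,0,0.27,12,0,0,0,0.27],
)

```text
clock: 4.8
tcp_pos: [0.6586, -0.0, 0.0093]
ee_rot: [-2.025, -2.402, 0.0]
wrist_force: [-0.4, 0.4, 0.1]
grip_width: 0.0231
grasp_force: 0.1
```

```bash
python3 -c "
from h import *
to(615.9,245,7.5,99.7)
s=robot.get_image('side'); t=robot.get_image('top')
cv2.imwrite('pics/s2.png',np.hstack([cv2.resize(s[140:300,200:350],None,fx=2.6,fy=2.6),cv2.resize(t[110:270,210:360],None,fx=2.6,fy=2.6)]))"
```

```text
t 4.8 tcp [658.6  -0.    9.3] yaw 99.72 tilt -1.0 w 0.0231 F [-0.4  0.4  0.1]
roll 0.0004 now [248.7  -0.7   1.8] after [248.7  -0.9   1.8]
```

View pics/s2.png

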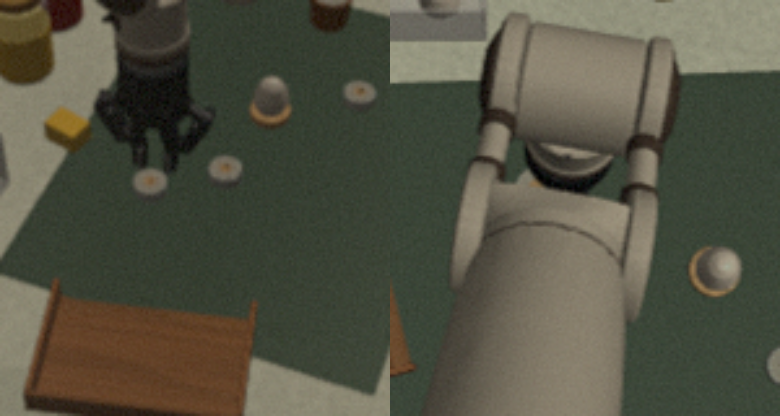

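Light A is nestled between the fingertips and sliding upright. It is passing B with room to spare, so I continue.

>>> play_rows(
  series=[8,0,1.5,0,0.27,12,0,0,0,0.27,12,0,0,0,0.27,12,0,0,0,0.27,12,0,0,0,0.27,12,0,0,0,0.27,12,0,0,0,0.27,12,0,0,0,0.27,12,0,0,0,0.27,12,0,0,0,0.27,12,0,0,0,0.27,12,0,0,0,0.27],
)

```text
clock: 6.1
tcp_pos: [0.635, 0.138, 0.0078]
ee_rot: [2.025, 2.402, 0.0]
wrist_force: [-0.1, -0.1, 1.0]
grip_width: 0.0228
grasp_force: 0.1
```

>>> play_rows(
  series=[12,0,0,0,0.27,12,0,0,0,0.27,12,0,0,0,0.27,12,0,0,0,0.27,12,0,0,0,0.27,12,0,0,0,0.27,12,0,0,0,0.27,10,0,0,0,0.27,8,0,0,0,0.27,4,0,0,0,0.27,2,0,0,0,0.27,0,0,0,0,0.27],
)

```text
clock: 7.3
tcp_pos: [0.617, 0.2435, 0.0078]
ee_rot: [2.025, 2.402, 0.0]
wrist_force: [-0.6, -0.2, -0.5]
grip_width: 0.0233
grasp_force: 0.0
```

>>> play_rows(
  series=[-6,0,0,0,0.27,-14,0,0,0,0.27,-10,0,-15,0,0.27,0,0,-25,0,0.27,0,0,-25,0,0.27,0,0,-25,0,0.27,0,0,-15,-0.122,0.27,0,0,0,0,0.27],
)

```text
clock: 8.1
tcp_pos: [0.6247, 0.2131, 0.1174]
ee_rot: [1.873, 2.516, 0.008]
wrist_force: [-0.0, -0.5, -0.3]
grip_width: 0.0234
grasp_force: 0.0
```

```bash
python3 -c "
from h import *
import math
d=106.7;c,s=math.cos(math.radians(d)),math.sin(math.radians(d))
to(586-c*55,-27-s*55,112,d)
s=robot.get_image('side')
cv2.imwrite('pics/s3.png',cv2.resize(s[150:330,180:400],None,fx=3,fy=3))
x,y,r=blob(s,286,204,11);print(ray('side',x,y,.015))"
```

```text
t 8.1 tcp [624.7 213.1 117.4] yaw 106.68 tilt -0.99997 w 0.0234 F [-0.  -0.5 -0.3]
roll -0.0004 now [-273.9 -106.     5. ] after [-273.8 -106.1    5.4]
[ 0.58654669 -0.02642163  0.015     ]
```

View pics/s3.png

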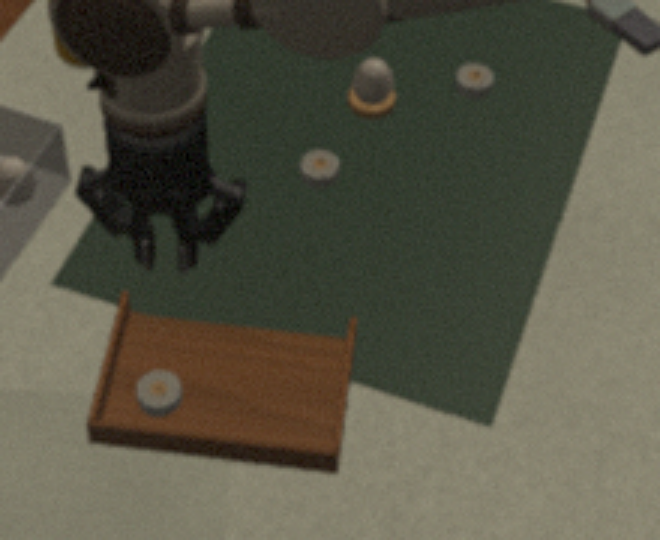

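Light A sits upright and flat inside the tray, with the wall to its left. B, C and the egg are unmoved. Next is light B.

>>> play_rows(
  series=[-33,-13.2,0,0,0.27,-33,-13.2,0,0,0.27,-33,-13.2,0,0,0.27,-33,-13.2,0,0,0.27,-33,-13.2,0,0,0.27,-33,-13.2,0,0,0.27,-33,-13.2,0,0,0.27,-33,-13.2,0,0,0.27,0,0,20,0,0.27,0,0,20,0,0.27,0,0,20,0,0.27,0,0,0,0,0.27],
)

```text
clock: 9.35
tcp_pos: [0.5931, -0.0688, 0.0484]
ee_rot: [-1.874, -2.511, 0.004]
wrist_force: [-1.1, 1.5, 0.2]
grip_width: 0.0231
grasp_force: 0.0
```

>>> play_rows(
  series=[0,0,15,0,0.27,0,0,15,0,0.27,0,0,12,0,0.27,0,0,7,0,0.27,0,0,0,0,0.27],
)

```text
clock: 9.85
tcp_pos: [0.5958, -0.0689, 0.0023]
ee_rot: [-1.874, -2.519, 0.001]
wrist_force: [-0.1, 0.1, -0.8]
grip_width: 0.0231
grasp_force: 0.0
```

```bash
python3 -c "
from h import *
to(598.9,-70.1,7.5,106.7)
to(502.7+.287*26,251.3-.958*26,7.5,106.7)"
```

```text
t 9.85 tcp [595.8 -68.9   2.3] yaw 106.71 tilt -1.0 w 0.0231 F [-0.1  0.1 -0.8]
roll 0.0001 now [-2.   2.6 -5.2] after [-2.   2.6 -5.2]
t 9.85 tcp [595.8 -68.9   2.3] yaw 106.71 tilt -1.0 w 0.0231 F [-0.1  0.1 -0.8]
roll 0.0001 now [307.5   2.9  -4.7] after [307.5   2.9  -5.2]
```

>>> play_rows(
  series=[0,2.8,-5.5,0,0.27,6,0,0,0,0.27,9,0,0,0,0.27,12,0,0,0,0.27,12,0,0,0,0.27,12,0,0,0,0.27,12,0,0,0,0.27,12,0,0,0,0.27,12,0,0,0,0.27,12,0,0,0,0.27,12,0,0,0,0.27,12,0,0,0,0.27],
)

```text
clock: 11.05
tcp_pos: [0.5638, 0.0502, 0.0093]
ee_rot: [1.875, 2.521, 0.0]
wrist_force: [0.2, -0.1, 0.4]
grip_width: 0.0234
grasp_force: 0.1
```

```bash
python3 -c "
from h import *
to(510.2,226.4,7.5,106.7)"
```

```text
t 11.05 tcp [563.8  50.2   9.3] yaw 106.71 tilt -1.0 w 0.0234 F [ 0.2 -0.1  0.4]
roll 0.0002 now [184.2  -0.7   1.8] after [184.2  -0.7   1.8]
```

>>> play_rows(
  series=[10,0,1.5,0,0.27,12,0,0,0,0.27,12,0,0,0,0.27,12,0,0,0,0.27,12,0,0,0,0.27,12,0,0,0,0.27,12,0,0,0,0.27,12,0,0,0,0.27,12,0,0,0,0.27,12,0,0,0,0.27,12,0,0,0,0.27,12,0,0,0,0.27],
)

```text
clock: 12.25
tcp_pos: [0.5229, 0.1863, 0.0078]
ee_rot: [-1.875, -2.521, 0.0]
wrist_force: [0.8, 0.1, -0.3]
grip_width: 0.0229
grasp_force: 0.1
```

>>> play_rows(
  series=[12,0,0,0,0.27,12,0,0,0,0.27,10,0,0,0,0.27,8,0,0,0,0.27,6,0,0,0,0.27,3,0,0,0,0.27,0,0,0,0,0.27,-6,0,0,0,0.27,-14,0,0,0,0.27,-10,0,-15,0,0.27,0,0,-25,0,0.27,0,0,-25,0,0.27],
)

```text
clock: 13.45
tcp_pos: [0.5177, 0.2038, 0.0744]
ee_rot: [1.877, 2.519, -0.0]
wrist_force: [0.3, -0.3, 0.1]
grip_width: 0.0232
grasp_force: 0.0
```

>>> play_rows(
  series=[0,0,-25,0,0.27,0,0,-15,0.12,0.27,0,0,0,0.12,0.27,0,0,0,0.12,0.27,0,0,0,0.113,0.27,0,0,0,0,0.27],
)

```text
clock: 14.05
tcp_pos: [0.518, 0.2044, 0.114]
ee_rot: [2.414, 2.009, 0.002]
wrist_force: [0.1, 0.4, 0.0]
grip_width: 0.0231
grasp_force: 0.0
```

```bash
python3 -c "
from h import *
import math
d=79.6;c,s=math.cos(math.radians(d)),math.sin(math.radians(d))
to(483-c*50,-204-s*50,112,d)
s=robot.get_image('side')
cv2.imwrite('pics/s4.png',cv2.resize(s[150:330,180:400],None,fx=3,fy=3))
x,y,r=blob(s,338,175,11);print(ray('side',x,y,.015))"
```

```text
t 14.05 tcp [518.  204.4 114. ] yaw 79.53 tilt -1.0 w 0.0231 F [0.1 0.4 0. ]
roll -0.0013 now [-457.9   39.9    1.9] after [-458.    39.3    2. ]
[ 0.47839263 -0.18196304  0.015     ]
```

View pics/s4.png

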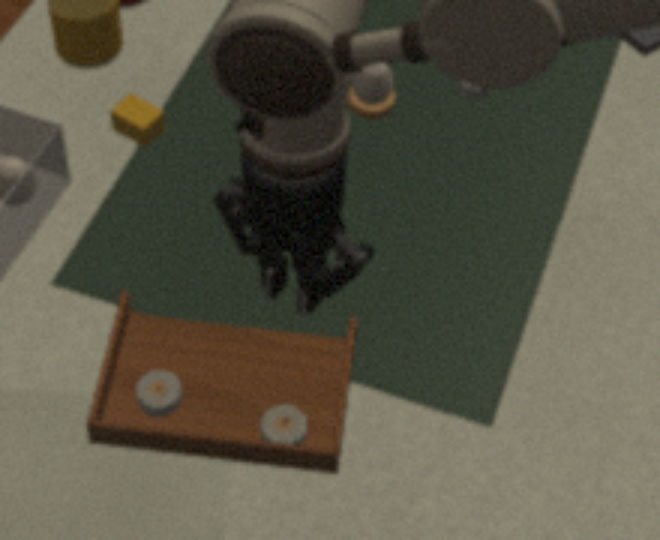

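A and B stand inside the tray, well apart. The arm only hides part of C. Next is light C.

>>> play_rows(
  series=[-38.2,3.3,0,0,0.27,-38.2,3.3,0,0,0.27,-38.2,3.3,0,0,0.27,-38.2,3.3,0,0,0.27,-38.2,3.3,0,0,0.27,-38.2,3.3,0,0,0.27,-38.2,3.3,0,0,0.27,-38.2,3.3,0,0,0.27,-38.2,3.3,0,0,0.27,-38.2,3.3,0,0,0.27,-38.2,3.3,0,0,0.27,-38.2,3.3,0,0,0.27],
)

```text
clock: 15.3
tcp_pos: [0.473, -0.2548, 0.1134]
ee_rot: [2.411, 2.013, 0.0]
wrist_force: [1.0, 0.1, -1.4]
grip_width: 0.0229
grasp_force: 0.0
```

>>> play_rows(
  series=[0,0,10,0,0.27,0,0,18,0,0.27,0,0,18,0,0.27,0,0,18,0,0.27,0,0,18,0,0.27,0,0,12,0,0.27,0,0,7,0,0.27,0,0,0,0,0.27],
)

```text
clock: 16.1
tcp_pos: [0.473, -0.2521, 0.0111]
ee_rot: [-2.411, -2.011, 0.0]
wrist_force: [-0.2, -0.6, -0.1]
grip_width: 0.023
grasp_force: 0.0
```

```bash
python3 -c "
from h import *
s=robot.get_image('side');x,y,r=blob(s,338,175,11);print(r,ray('side',x,y,.015))
to(474,-253.2,7.5,79.6)
to(563.7-.18*26,236.8-.984*26,7.5,79.6)"
```

```text
6.18475866317749 [ 0.48447779 -0.20588781  0.015     ]
t 16.15 tcp [ 473.5 -252.6   11.9] yaw 79.64 tilt -1.0 w 0.023 F [-0.4 -0.7 -0.4]
roll 0.0008 now [-0.5  0.6  4.4] after [-0.5  0.6  4.4]
t 16.15 tcp [ 473.5 -252.6   11.9] yaw 79.64 tilt -1.0 w 0.023 F [-0.4 -0.7 -0.4]
roll 0.0008 now [471.6   0.7   4.5] after [4.716e+02 3.000e-01 4.400e+00]
```

>>> play_rows(
  series=[0,0.5,4,0,0.27,6,0,0,0,0.27,9,0,0,0,0.27,12,0,0,0,0.27,12,0,0,0,0.27,12,0,0,0,0.27,12,0,0,0,0.27,12,0,0,0,0.27,12,0,0,0,0.27,12,0,0,0,0.27,12,0,0,0,0.27,12,0,0,0,0.27],
)

```text
clock: 17.35
tcp_pos: [0.4964, -0.1307, 0.0078]
ee_rot: [-2.413, -2.011, -0.0]
wrist_force: [0.1, -0.4, 0.3]
grip_width: 0.0235
grasp_force: 0.1
```

>>> play_rows(
  series=[12,0,0,0,0.27,12,0,0,0,0.27,12,0,0,0,0.27,12,0,0,0,0.27,12,0,0,0,0.27,12,0,0,0,0.27,12,0,0,0,0.27,12,0,0,0,0.27,12,0,0,0,0.27,12,0,0,0,0.27,12,0,0,0,0.27,12,0,0,0,0.27],
)

```text
clock: 18.55
tcp_pos: [0.5223, 0.0109, 0.0078]
ee_rot: [-2.413, -2.011, 0.0]
wrist_force: [-0.6, -1.4, 0.1]
grip_width: 0.0231
grasp_force: 0.1
```

```bash
python3 -c "
from h import *
to(559,211.2,7.5,79.6)
s=robot.get_image('side')
cv2.imwrite('pics/s5.png',cv2.resize(s[150:330,180:400],None,fx=3,fy=3))"
```

```text
t 18.55 tcp [522.3  10.9   7.8] yaw 79.61 tilt -1.0 w 0.0231 F [-0.6 -1.4  0.1]
roll 0.0002 now [203.7  -0.    0.3] after [ 2.037e+02 -1.000e-01  3.000e-01]
```

View pics/s5.png

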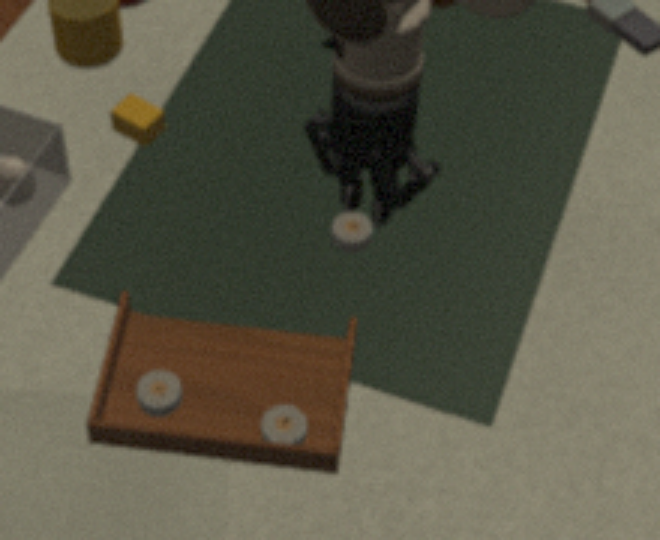

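Light C is cradled and upright, heading between A and B into the opening.

>>> play_rows(
  series=[12,0,0,0,0.27,12,0,0,0,0.27,12,0,0,0,0.27,12,0,0,0,0.27,12,0,0,0,0.27,12,0,0,0,0.27,12,0,0,0,0.27,12,0,0,0,0.27,12,0,0,0,0.27,12,0,0,0,0.27,12,0,0,0,0.27,12,0,0,0,0.27],
)

```text
clock: 19.8
tcp_pos: [0.5483, 0.1525, 0.0078]
ee_rot: [2.413, 2.011, -0.0]
wrist_force: [-0.2, -0.4, 0.2]
grip_width: 0.023
grasp_force: 0.2
```

>>> play_rows(
  series=[12,0,0,0,0.27,12,0,0,0,0.27,12,0,0,0,0.27,10,0,0,0,0.27,8,0,0,0,0.27,4,0,0,0,0.27,2,0,0,0,0.27,0,0,0,0,0.27,-6,0,0,0,0.27,-14,0,0,0,0.27,-10,0,-15,0,0.27,0,0,-25,0,0.27],
)

```text
clock: 21.0
tcp_pos: [0.5512, 0.1784, 0.0461]
ee_rot: [-2.414, -2.007, 0.008]
wrist_force: [0.3, -0.3, -0.3]
grip_width: 0.0232
grasp_force: 0.0
```

>>> play_rows(
  series=[0,0,-25,0,0.27,0,0,-35,0,0.27,0,0,-35,0,0.27,-30,0,-30,0,0.27,-45,0,0,0,0.27,-45,0,0,0,0.27,-45,0,0,0,0.27,-45,0,0,0,0.27,-45,0,0,0,0.27,-45,0,0,0,0.27,-45,0,0,0,0.27,0,0,0,0,0.27],
)

```text
clock: 22.2
tcp_pos: [0.4896, -0.1639, 0.1729]
ee_rot: [2.419, 2.002, -0.002]
wrist_force: [0.2, 1.3, -0.3]
grip_width: 0.0231
grasp_force: 0.0
```

```bash
python3 -c "
from h import *
to(559,211.2,7.5,79.6)
s=robot.get_image('side');t=robot.get_image('top')
cv2.imwrite('pics/s6.png',np.hstack([cv2.resize(s[90:330,180:430],(400,384)),cv2.resize(t[120:340,130:380],(400,352))] if 0 else [cv2.resize(s[90:330,180:430],(400,384)),cv2.resize(t[110:350,130:380],(400,384))]))"
```

```text
t 22.2 tcp [ 489.6 -163.9  172.9] yaw 79.21 tilt -1.0 w 0.0231 F [ 0.2  1.3 -0.3]
roll -0.0068 now [381.8  -2.1 164.6] after [381.5   0.5 165.4]
```

View pics/s6.png

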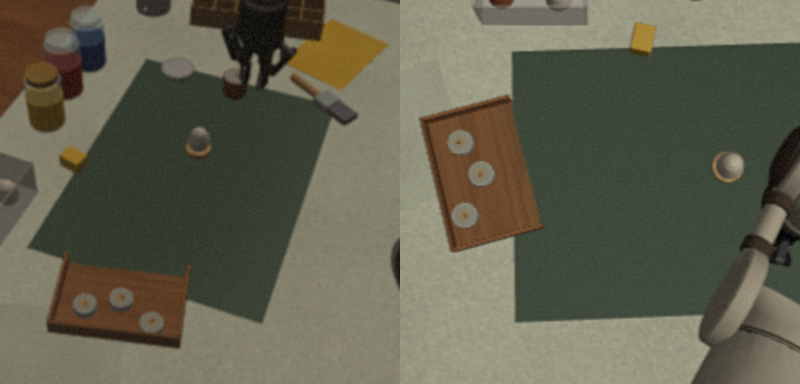

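All three lights are flat inside the tray (right panel: (460,142), (481,173), (464,215)). The egg, wax, glass, lid and brush are where they were. The arm is clear.

```bash
python3 -c "
from rig import robot
print(robot.hand_in())"
```

```text
the job is handed in; nothing more can be done
None
```

I pushed all three tea lights through the tray's open side and they sit flat and upright well inside it; nothing else appears to have moved, though the last picture didn't cover the brass lid (the arm never went near it), and I handed in at about 22 s of the 72 s.

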